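# Stamp a stone sample in the pedal marking press

### The job

Lift the grey stone block out of its wooden cradle, stand it upright on the bench and let go, then take it again across its narrow width and set it upright on the blue press's carriage, flat on the floor between the two tall cheeks, with its long side along the rail. Push the carriage by its yellow plate, firmly enough to break it free from the grit but without ramming, until it is fully home against the hidden stop under the marking head. Then press the rubber pedal down to its stop so that the red stamp rests on the stone, keep it down for about a second without stamping on it, and let the pedal come all the way up; leave the tub, mallet and rubbing stone where they are.

Things in the scene. Friction and masses are not known exactly. Their poses are not given: they have to be found in the camera images.
- stone_center (a point): Grey stone block, 64 mm (its x, long side) by 44 mm (its y, narrow width) by 90 mm tall (z up), about 0.5 to 0.8 kg; this point is its centre, 45 mm above its underside. It starts upright in the cradle and must stay upright.
- stone: The same block; origin at the centre of its underside.
- cradle: Fixed wooden cradle, 100 x 86 x 102 mm high; origin under its centre, floor 15 mm above the bench. Two upright boards along its x (12 mm thick, 58 mm long, inner faces 52 mm apart in y) cover the block's long faces to 3 mm below its top, so there it can only be taken by its two narrow end faces, 64 mm apart along x, which are free.
- press: Fixed blue marking press; origin on the bench. Base plate x -60 to 90 mm, y -240 to 150, 10 mm thick. The rail runs along its y: carriage loading end at -y, pedal at the +y end. Column (x 55 to 85, y 40 to 90) and overarm on the far side, 245 mm high (head's rod 270); the marking head hangs at x 0, y 65, radius 26, underside 148 mm above the bench.
- carriage_seat (a point): Centre of the carriage's floor (upper face, 30 mm above the bench); axes as the press's. The stone stands here, long side along y, between two aluminium cheeks (40 mm wide in x, 10 thick, inner faces 72 apart in y, 87 tall) and two 6 mm high kerbs (inner faces 54 apart in x). The cheeks hide its end faces: here it is held by its long faces, 44 mm apart along x.
- push_face (a point): Centre of the outer (-y) face of the carriage's yellow push plate, 50 mm above the bench; plate 56 mm wide (x), 8 mm thick, its top 28 mm above this point. Push towards +y of the press. It stands 117 mm behind the seat's centre; a low tail joins it to the carriage.
- carriage (a joint): Carriage travel in m, growing towards +y of the press; starts at 0 to 0.03. Home is a rubber-faced stop out of sight, at 0.11 to 0.15, with the seat under the head. Stuck with grit: it does not stir under about 10 N, then breaks free and runs against a steady 10 N or so until the stop, where the force climbs at once (10 N more is enough to be sure). It stays where it is left.
- pedal_pad (a point): Centre of the upper face of the black rubber pedal pad (64 mm in the press's x, 60 mm in y) at the +y end of the press, at rest 67 mm above the bench; axes of the pedal, which are the press's at rest. The hinge lies 120 mm from it towards -y, 55 mm above the bench.
- pedal (a joint): Pedal angle in rad, 0 up (at rest), growing as pressed. Its firm stop comes after 30 to 45 mm of travel at the pad. A spring returns it: about 6 N at the pad start it, rising to about 14 N just before the stop; push on to about 18 N to be sure of the stop. The marking head descends with the pedal.
- stamp: Red stamp pad, radius 21 mm, sprung in the underside of the marking head; origin at the centre of its underside, 148 mm above the bench at rest; comes down about 30 mm with the pedal, onto the stone's top.
- tub: White tub, 90 mm wide, 85 mm tall, a bystander; origin under its centre. It and the cradle change places between starts.
- mallet: Steel-headed mallet lying on the right of the bench, 285 mm long, a bystander; origin under the middle of its handle.
- rubbing_stone: Reddish rubbing stone 150 x 55 x 30 mm lying on the left of the bench, a bystander; origin under its centre.
There are look-alikes about, which are no part of the job. Leave any purple look-alike of the cradle alone.

How it is judged:
On the way, in this order (a step that is already met when the one before it is completed fails the run):
1. the stone stands upright on the bench, out of the cradle, let go (height (world z) of stone_center below 0.0485 m and angle between stone_center's own z axis and vertical below 0.06 rad and horizontal distance between stone_center and cradle above 0.07 m and contact force between the fingers and stone below 0.1 N), for 0.1 s.
2. the stone stands flat on the carriage at its loading end, long side along the rail, let go (horizontal distance between stone_center and carriage_seat below 0.01 m and z of stone_center in the frame of carriage_seat below 0.048 m and angle between stone_center's own z axis and vertical below 0.06 rad and angle between the x axis of stone_center and the y axis of carriage_seat, either way round below 0.2 rad and contact force between the fingers and stone below 0.1 N and value of joint carriage below 0.05 m), for 0.2 s.
3. the carriage is fully home with the stone on it (horizontal distance between stone_center and carriage_seat below 0.01 m and z of stone_center in the frame of carriage_seat below 0.048 m and angle between stone_center's own z axis and vertical below 0.06 rad and angle between the x axis of stone_center and the y axis of carriage_seat, either way round below 0.2 rad and contact force between the fingers and stone below 0.1 N and value of joint carriage above 0.127 m), for 0.2 s.
4. the pedal is held at its stop and the stamp presses on the stone, carriage home (horizontal distance between stone_center and carriage_seat below 0.01 m and z of stone_center in the frame of carriage_seat below 0.048 m and angle between stone_center's own z axis and vertical below 0.06 rad and angle between the x axis of stone_center and the y axis of carriage_seat, either way round below 0.2 rad and contact force between the fingers and stone below 0.1 N and value of joint carriage above 0.126 m and value of joint pedal above 0.305 rad and contact force between stamp and stone above 1 N), for 0.5 s.
At the end, for the whole second after the job is handed in: The stone stands still and upright on the carriage floor between the cheeks (within 10 mm of the seat's centre, long side within 0.2 rad of the rail), not held; the carriage is fully home (within 4 mm of its stop); the pedal is back up (under 0.03 rad) and the stamp clear of the stone (horizontal distance between stone_center and carriage_seat below 0.01 m and z of stone_center in the frame of carriage_seat below 0.048 m and angle between stone_center's own z axis and vertical below 0.06 rad and angle between the x axis of stone_center and the y axis of carriage_seat, either way round below 0.2 rad and contact force between each of the fingers, stamp and stone below 0.1 N and value of joint carriage above 0.126 m and value of joint pedal below 0.03 rad and linear speed of stone below 0.02 m/s); the robot touches nothing.
It fails at once if a bystander (tub, mallet or rubbing stone) is moved more than 30 mm (distance of any of tub, mallet, rubbing_stone from where it was at the start of the episode above 0.03 m).
It fails at once if the stone is tipped over (more than 0.6 rad) (angle between stone_center's own z axis and vertical above 0.6 rad).
It fails at once if the carriage is rammed (fingers push it with more than 70 N) (contact force between the fingers and carriage above 70 N).
It fails at once if the pedal is stamped on (more than 70 N) (contact force between the fingers and pedal above 70 N).
It also fails if it takes over 72 s, if anything falls off the work surface, if the arm or the gripper's body presses on something with over 40 N, if the wrist force passes 120 N, or if a joint passes its speed limit or range.

### The arm

A 6-joint arm with a two-finger parallel gripper is mounted at the origin on the work surface. World frame = base frame: x ahead of the robot, y to its left, z up, the work surface at z = 0. Lengths are in m, angles in rad, forces in N, time in s.
With the tool pointing down it reaches from about 0.3 to 0.95 m from the base axis. Payload 3.1 kg.
Tool frame: the origin (TCP) lies between the finger pads; the fingertips stand 25 mm ahead of it and the grasp point (between the pads) lies 6 mm ahead of it; z points along the fingers, y is the line along which they close (so a half turn about z gives the same grasp; the last joint's range is limited). The gripper opens to 85 mm and grips with 20 to 120 N. Pads are 22 mm wide; open, the fingers measure 114 mm over their backs; the gripper's body (76 mm by 85 mm) begins 54 mm behind the grasp point. The pads swing forward as they close: fully open they stand 13 mm farther back than shut.
Start: joints at [1.205, 0.308, 1.634, -0, 1.2, -0.07], TCP at [0.182, 0.598, 0.256] pointing down, gripper open.
Joint ranges: [-3.06, 3.06], [-0.79, 1.96], [0.05, 2.63], [-1.19, 4.34], [0.05, 2.64], [-2.94, 2.94]. Speed limits (rad/s): [2.79, 2.79, 3.14, 3.14, 3.14, 3.14].

### API

Orientations are given as [roll, pitch, yaw] about the fixed x, y, z axes, in that order (R = Rz(yaw) Ry(pitch) Rx(roll)).
In Python, from workcell import readout, cams, manip gives the robot as it stands.
- The arm moves only by the tool apply_moves, never from a script. Its arguments are lists of equal length, an entry for each row: "fingers": the finger opening in mm, from 0 to 85.4; "slide": the shift along the world's x, y, z in mm, a list of three; "roll": the turn about the world's z in rad. A call has 1 to 12 rows; each row shifts and turns the commanded pose from where the row before left it; what a row does not reach is not made up. A row lasts 1/8 s, in which the tool goes at most 62.5 mm and 10.7 degrees, less where a joint would pass 70% of its speed; a pose out of reach is approached as far as the arm can. A call with a gripper value outside its range is refused whole. The fingers move at their own pace and stop on an object; "grip_force" is the grip in N (left out, the last holds). Time passes only in rows, so rows that do not move let the fingers close. It gives the time, the measured TCP pose, the force, the opening and the grip force at its end, in the units of the state.
- readout.get_state(): the state, without advancing time (a new reading comes with each control period).
- cams.grab_frame(name): name is "side" or "top"; returns the picture (384x512x3 uint8, red, green, blue); there is no depth.
- cams.camera_model(name): a dict with "mtx" (3x3 intrinsics, pixels), "rvec" (rotation vector, rad) and "tvec" (3), from world to camera coordinates, as OpenCV has them. Camera axes: x right, y down, z forward; pixel columns grow to the right and rows downward; lengths in m; the calibration is good to about 2 mm. A picture is of the moment at which its call begins. camera_model takes no time and is no camera call.
- manip.job_done(): hands the job in; it is judged then, once.
The state is a dict: "time_s": time; "joint_positions": joint angles; "dq": joint speeds; "joint_efforts": joint torques, N m; "eef_pos": TCP position; "ee_rot": TCP orientation; "force": force on the tool from outside, world axes, zero at the start; "ft_torque": the same for the moment, N m; "grip_width": finger opening in m; "gripper_force": force on a finger pad.
Only numpy, scipy, OpenCV 4.12 (cv2) and the standard library are available. Lean on these libraries where they do the work, as an engineer would, in place of code of your own. Each camera call takes 0.05 s, during which the arm holds its last target. There are 200 camera calls.

## Working session

There is one attempt and no reset: what is moved stays moved. The work goes in short steps, Python scripts to look and compute and a tool call to move; the robot and the scene stay as the last step left them, time stands still between calls to the robot, and variables do not carry over. Pictures are saved under pics/ and viewed, at most 12 in all, crops included, and the job is handed in when it is done.

Besides the shell and the picture viewer there is one more tool, called after "Emit:" by a JSON object that holds its "fn" and its "kwargs", one argument or row to a line. apply_moves: Moves the arm, as the interface text tells. Its arguments: {"type":"object","properties":{"fingers":{"type":"array","items":{"type":"number"}},"slide":{"type":"array","items":{"type":"array","items":{"type":"number"}}},"roll":{"type":"array","items":{"type":"number"}},"grip_force":{"type":"number"}},"required":["fingers","slide","roll"]}

```bash
mkdir -p pics; python3 - <<'E'
from workcell import readout, cams, manip
import cv2
for n in("top","side"):
    f=cams.grab_frame(n); cv2.imwrite(f"pics/{n}0.png",cv2.resize(f[:,:,::-1],(768,576)) if 0 else f[:,:,::-1])
    m=cams.camera_model(n);R=cv2.Rodrigues(m["rvec"])[0];print(n,-R.T@m["tvec"].ravel(),m["mtx"].tolist(),R.round(2).tolist())
print(readout.get_state())
E
ls
```

```text
top [ 0.43717376 -0.00836011  1.19779463] [[350.18911216894185, 0.0, 255.92967940331167], [0.0, 350.18911216894185, 189.4440114894092], [0.0, 0.0, 1.0]] [[-0.02, -1.0, -0.02], [-0.99, 0.03, -0.11], [0.11, 0.02, -0.99]]
side [ 0.34566143 -1.1100366   0.78353499] [[440.55190658301797, 0.0, 254.37815641909978], [0.0, 440.55190658301797, 199.54004484546692], [0.0, 0.0, 1.0]] [[0.98, -0.19, -0.01], [-0.11, -0.52, -0.85], [0.16, 0.84, -0.53]]
{'time_s': 0.1, 'joint_positions': array([ 1.20524569e+00,  3.08911251e-01,  1.63506217e+00, -3.42064998e-05,
        1.19970260e+00, -6.96900363e-02]), 'dq': array([-0.00049256, -0.00220666, -0.00176523,  0.00020414,  0.00132313,
        0.00037108]), 'joint_efforts': array([-7.73900410e-04, -4.16411734e+01, -2.77643663e+01, -1.52588345e-04,
        4.09416025e-03,  5.09095699e-06]), 'eef_pos': array([0.18200697, 0.59718505, 0.25516464]), 'ee_rot': array([-3.13951212e+00, -1.13297582e-04,  2.84574437e+00]), 'force': array([-0.75670495, -0.26368537, -0.41953253]), 'ft_torque': array([-0.0317347 , -0.00354204, -0.03659255]), 'gripper_force': 0.0, 'grip_width': 0.08562388276905945}
pics
```

View pics/top0.png

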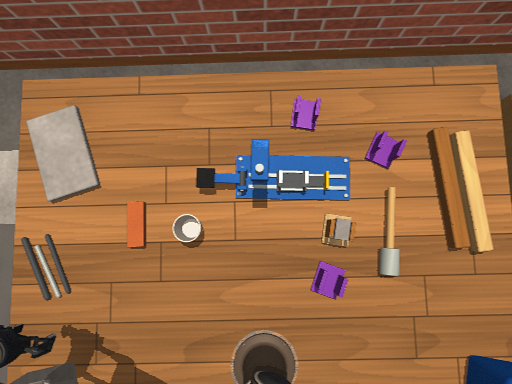

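View pics/side0.png

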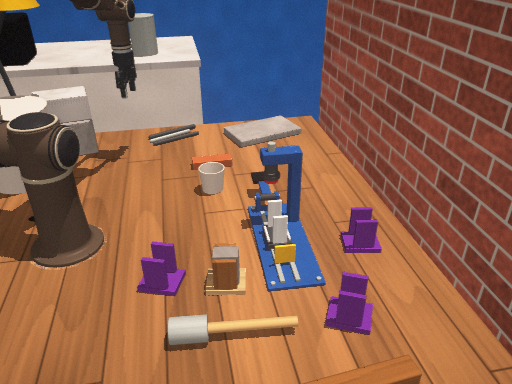

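Top view: press in the middle with its yellow plate at (326,180) and pedal at (206,178). The cradle and stone are at (338,231), the tub at (187,229), the mallet at x≈390, and the rubbing stone at (136,224). Next I'll measure the cradle, stone and press up close.

```bash
cat > h.py <<'E'
import numpy as np, cv2
from workcell import readout, cams
def ray(n,uv,z):
    m=cams.camera_model(n);R=cv2.Rodrigues(m["rvec"])[0];c=-R.T@np.ravel(m["tvec"])
    uv=np.atleast_2d(np.float64(uv)); d=np.c_[uv,np.ones(len(uv))]@np.linalg.inv(m["mtx"]).T@R
    return c+d*((z-c[2])/d[:,2])[:,None]
def proj(n,P):
    m=cams.camera_model(n);return cv2.projectPoints(np.float64(P).reshape(-1,1,3),m["rvec"],m["tvec"],m["mtx"],None)[0].reshape(-1,2)
def blobs(f,lo,hi,mina=20):
    h=cv2.cvtColor(f,cv2.COLOR_RGB2HSV);k=cv2.inRange(h,lo,hi)
    c=cv2.findContours(k,cv2.RETR_EXTERNAL,cv2.CHAIN_APPROX_NONE)[0]
    return [x for x in c if cv2.contourArea(x)>mina],k
E
python3 - <<'E'
from h import *
f=cv2.imread("pics/top0.png");s=cv2.imread("pics/side0.png")
a=cv2.resize(f[205:255,310:365],(440,400),interpolation=cv2.INTER_CUBIC)
b=cv2.resize(f[130:210,190:360],(800,376),interpolation=cv2.INTER_CUBIC)[:200*2-24]
c=cv2.resize(s[235:305,195:255],(343,400),interpolation=cv2.INTER_CUBIC)
o=np.zeros((600,800,3),np.uint8)
b=cv2.resize(f[135:205,190:360],(680,280),interpolation=cv2.INTER_CUBIC)
o[:300,:330]=cv2.resize(a,(330,300));o[:300,400:657]=cv2.resize(c,(257,300));o[310:590,:680]=b
cv2.imwrite("pics/crop1.png",o)
f=f[:,:,::-1]
for nm,lo,hi,z in(("blue",(105,150,60),(120,255,255),.01),("yellow",(22,150,150),(32,255,255),.078),("dark pedal",(0,0,0),(180,255,45),.067)):
    for x in blobs(np.ascontiguousarray(f),lo,hi,30)[0]:
        r=cv2.minAreaRect(x); 
        if 190<r[0][0]<365 and 130<r[0][1]<260: print(nm,r,ray("top",cv2.boxPoints(r),z).round(3).tolist())
E
```

```text
blue ((281.8318176269531, 169.24676513671875), (135.45571899414062, 57.9508171081543), 1.1017061471939087) [[0.55, 0.159, 0.01], [0.753, 0.153, 0.01], [0.73, -0.315, 0.01], [0.53, -0.3, 0.01]]
yellow ((327.0, 179.0), (16.0, 2.0), 90.0) [[0.618, -0.215, 0.078], [0.618, -0.221, 0.078], [0.566, -0.219, 0.078], [0.566, -0.212, 0.078]]
dark pedal ((205.5, 177.5), (19.0, 17.0), 90.0) [[0.642, 0.205, 0.067], [0.64, 0.149, 0.067], [0.577, 0.149, 0.067], [0.579, 0.205, 0.067]]
```

View pics/crop1.png

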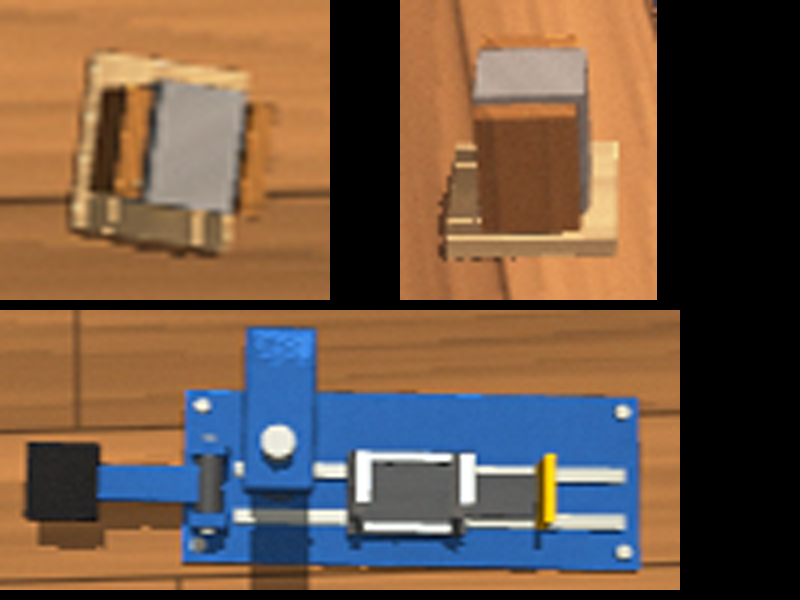

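```bash
python3 - <<'E'
from h import *
st=np.array([(163,82),(247,88),(237,212),(148,207)])/6+[310,205]-.5*(5/6)
P=ray("top",st,.105);print("stone",P.round(3).tolist(),P.mean(0),np.linalg.norm(P-np.roll(P,-1,0),axis=1))
f=cv2.imread("pics/top0.png");s=cv2.imread("pics/side0.png")
v=(P[0]-P[3]+P[1]-P[2]);print("yaw",np.arctan2(v[1],v[0]))
# grey mask refine
sub=f[205:255,310:365,::-1].copy();k=blobs(sub,(90,10,100),(135,80,255),50)
for x in k[0]:
    r=cv2.minAreaRect(x.astype(np.float32));b=cv2.boxPoints(r)+[310,205];print("mask",r,ray("top",b,.105).mean(0),proj("top",P.mean(0)))
b=np.array([(187,391),(637,398),(640,570),(184,562)]);b=np.c_[b[:,0]/4+190,(b[:,1]-310)/4+135]-.4
B=ray("top",b,.01);print("base",B.round(3).tolist(),np.linalg.norm(B-np.roll(B,-1,0),axis=1))
v=B[0]-B[1]+B[3]-B[2];a=np.arctan2(-v[0],v[1]);R=np.array([[np.cos(a),-np.sin(a)],[np.sin(a),np.cos(a)]])
O=B.mean(0)[:2]-R@[.015,-.045];print("press yaw",a,"origin",O)
loc=lambda p:(np.atleast_2d(p)[:,:2]-O)@R
print("yellow top",loc(ray("top",(327,179),.078)),"pad",loc(ray("top",(205.5,177.5),.067)))
c=np.array([(357,453),(371,453),(371,503),(357,503),(460,453),(475,453),(475,503),(460,503)]);c=np.c_[c[:,0]/4+190,(c[:,1]-310)/4+135]-.4
print("cheeks",loc(ray("top",c,.117)).round(3).tolist())
# side view yellow
k=blobs(s[:,:,::-1].copy(),(20,150,120),(32,255,255),30)
for x in k[0]:
    r=cv2.minAreaRect(x)
    if 260<r[0][0]<310: print(r, loc(ray("side",r[0],.05)))
S=ray("side",[(475+515+0)/2*0+0,0],.105) if 0 else None
c2=np.array([(478,50),(587,48),(585,104),(474,98)]);c2=np.c_[(c2[:,0]-400)/257*60+195,c2[:,1]/300*70+235]-.4
S=ray("side",c2,.105);print("stone side",S.round(3).tolist(),S.mean(0))
E
```

```text
stone [[0.465, -0.236, 0.105], [0.461, -0.279, 0.105], [0.398, -0.27, 0.105], [0.401, -0.225, 0.105]] [ 0.43121369 -0.25254322  0.105     ] [0.04313532 0.06369514 0.04538856 0.06458559]
yaw -0.15188033296533787
base [[0.694, 0.079, 0.01], [0.677, -0.308, 0.01], [0.529, -0.302, 0.01], [0.546, 0.084, 0.01]] [0.38667152 0.14799848 0.38642237 0.14835227]
press yaw -0.04426665001374945 origin [ 0.59869626 -0.06615442]
yellow top [[ 0.00015214 -0.15065007]] pad [[3.96831223e-05 2.43358215e-01]]
cheeks [[0.019, 0.006], [0.019, -0.005], [-0.02, -0.005], [-0.02, 0.005], [0.02, -0.074], [0.021, -0.086], [-0.019, -0.086], [-0.019, -0.074]]
((285.08416748046875, 248.84156799316406), (9.45285415649414, 20.497766494750977), 84.2894058227539) [[ 0.0050575  -0.14356093]]
stone side [[0.404, -0.231, 0.105], [0.467, -0.242, 0.105], [0.458, -0.292, 0.105], [0.397, -0.275, 0.105]] [ 0.43150637 -0.26014546  0.105     ]
```

Measurements agree with the given sizes: stone about 64×44 mm, base plate 387×148 mm, pad 243 mm along the press. Stone is at (0.431,-0.254) with yaw -0.15. Press origin is (0.599,-0.066) with yaw -0.044, and the seat is about (0.597,-0.105). Moving now.

Emit:
{"fn": "apply_moves", "kwargs": {
  "fingers": [85, 85, 85, 85, 85, 85, 85, 85, 85, 85, 85, 85],
  "slide": [
    [20, -58, 0],
    [20, -58, 0],
    [20, -58, 0],
    [20, -58, 0],
    [20, -58, 0],
    [20, -58, 0],
    [20, -58, 0],
    [20, -58, 0],
    [20, -58, 0],
    [20, -58, 0],
    [20, -58, 0],
    [20, -58, 0]
  ],
  "roll": [-0.119, -0.119, -0.119, -0.119, -0.119, -0.119, -0.119, -0.119, -0.119, -0.119, -0.119, -0.119],
  "grip_force": 60
}}

```text
time_s: 1.6
eef_pos: [0.4223, -0.1002, 0.2562]
ee_rot: [3.141, -0.0, 1.413]
force: [0.4, 1.0, -1.2]
grip_width: 0.085
gripper_force: 0.0
```

Emit:
{"fn": "apply_moves", "kwargs": {
  "fingers": [85, 85, 85, 85, 85, 85, 85],
  "slide": [
    [3, -50, 0],
    [3, -52, 0],
    [3, -52, 0],
    [0, 0, -40],
    [0, 0, -40],
    [0, 0, -15],
    [0, 0, 0]
  ],
  "roll": [0, 0, 0, 0, 0, 0, 0]
}}

```text
time_s: 2.48
eef_pos: [0.4305, -0.2515, 0.1603]
ee_rot: [-3.139, -0.001, 1.418]
force: [-0.1, 0.1, 0.3]
grip_width: 0.0849
gripper_force: 0.0
```

```bash
python3 - <<'E'
from h import *
print(readout.get_state()["eef_pos"])
t=cams.grab_frame("top");s=cams.grab_frame("side")
o=np.zeros((420,800,3),np.uint8)
o[:400,:400]=cv2.resize(t[190:270,295:375],(400,400),interpolation=cv2.INTER_CUBIC);o[:400,400:]=cv2.resize(s[210:310,175:275],(400,400),interpolation=cv2.INTER_CUBIC)
cv2.imwrite("pics/c2.png",o[:,:,::-1])
E
```

```text
[ 0.43052505 -0.2515188   0.16031353]
```

View pics/c2.png

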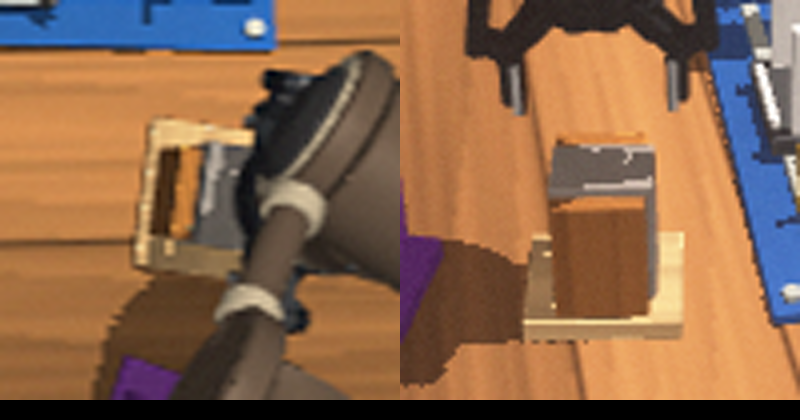

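The fingers straddle the stone's end faces with clearance on both sides (tips at about (204,238) and (244,237) in the side view, stone between them). Descend, close and test the lift.

Emit:
{"fn": "apply_moves", "kwargs": {
  "fingers": [85, 85, 85, 85, 62, 55, 55, 55, 55, 55],
  "slide": [
    [0, -3, -30],
    [0, 0, -30],
    [0, 0, -26],
    [0, 0, 0],
    [0, 0, 0],
    [0, 0, 0],
    [0, 0, 0],
    [0, 0, 0],
    [0, 0, 10],
    [0, 0, 10]
  ],
  "roll": [0, 0, 0, 0, 0, 0, 0, 0, 0, 0]
}}

```text
time_s: 3.82
eef_pos: [0.4303, -0.2545, 0.0952]
ee_rot: [-3.14, -0.001, 1.418]
force: [-0.2, -0.7, -6.7]
grip_width: 0.0636
gripper_force: 65.9
```

Emit:
{"fn": "apply_moves", "kwargs": {
  "fingers": [55, 55, 55, 55, 55, 55, 55, 55, 55, 55, 55, 55],
  "slide": [
    [0, 0, 30],
    [0, 0, 40],
    [0, 0, 40],
    [0, 20, 0],
    [0, 25, 0],
    [0, 25, 0],
    [0, 25, 0],
    [0, 25, 0],
    [0, 25, 0],
    [0, 25, 0],
    [0, 0, 0],
    [0, 0, 0]
  ],
  "roll": [0, 0, 0, -0.163, -0.163, -0.163, -0.163, -0.163, -0.163, -0.163, -0.163, -0.159]
}}

```text
time_s: 5.32
eef_pos: [0.4303, -0.0843, 0.205]
ee_rot: [-3.141, 0.001, -0.049]
force: [0.3, -0.5, -5.9]
grip_width: 0.0636
gripper_force: 66.8
```

Emit:
{"fn": "apply_moves", "kwargs": {
  "fingers": [55, 55, 55, 55, 55, 55, 55],
  "slide": [
    [0, 0, -40],
    [0, 0, -40],
    [0, 0, -35],
    [0, 0, -18],
    [0, 0, -8],
    [0, 0, -3],
    [0, 0, 0]
  ],
  "roll": [0, 0, 0, 0, 0, 0, 0]
}}

```text
time_s: 6.2
eef_pos: [0.4305, -0.0848, 0.0628]
ee_rot: [-3.141, 0.003, -0.045]
force: [-5.0, 1.7, 4.2]
grip_width: 0.0636
gripper_force: 67.8
```

Emit:
{"fn": "apply_moves", "kwargs": {
  "fingers": [64, 70, 85, 85, 85, 85, 85, 85, 85, 85],
  "slide": [
    [0, 0, 0],
    [0, 0, 0],
    [0, 0, 0],
    [0, 0, 0],
    [0, 0, 20],
    [0, 0, 30],
    [0, 0, 40],
    [0, 0, 40],
    [0, 0, 0],
    [0, 0, 0]
  ],
  "roll": [0, 0, 0, 0, 0, 0, 0, 0.18, 0.18, 0.18]
}}

```text
time_s: 7.45
eef_pos: [0.4319, -0.0854, 0.1924]
ee_rot: [3.14, -0.002, 0.501]
force: [0.2, -0.0, -0.5]
grip_width: 0.0851
gripper_force: 0.0
```

```bash
python3 - <<'E'
from h import *
print(readout.get_state()["eef_pos"],proj("top",(.43,-.085,.09)),proj("side",(.43,-.085,.09)))
t=cams.grab_frame("top");s=cams.grab_frame("side")
np.save("s3.npy",s)
o=np.zeros((420,800,3),np.uint8)
o[:400,:400]=cv2.resize(t[190:270,240:320],(400,400),interpolation=cv2.INTER_CUBIC);o[:400,400:]=cv2.resize(s[165:265,175:275],(400,400),interpolation=cv2.INTER_CUBIC)
cv2.imwrite("pics/c3.png",o[:,:,::-1])
E
```

```text
[ 0.43191599 -0.08536275  0.19237832] [[288.01254076 230.78689181]] [[216.49409135 217.78922323]]
```

View pics/c3.png

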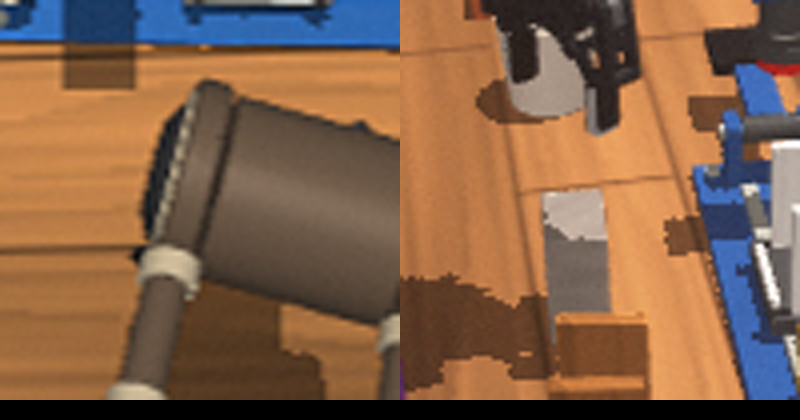

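The stone stands upright and free on the bench, its top centred near side pixel (218,218). That matches the expected (216,218) to within about 4 mm. Next: turn to its narrow width and regrasp.

Emit:
{"fn": "apply_moves", "kwargs": {
  "fingers": [85, 85, 85, 85, 85, 85, 85, 85, 85, 85, 85],
  "slide": [
    [1, 0, 0],
    [2, 0, 0],
    [0, 0, 0],
    [0, 0, 0],
    [0, 0, 0],
    [0, 0, 0],
    [0, 0, -40],
    [0, 0, -40],
    [0, 0, -30],
    [0, 0, -16],
    [0, 0, 0]
  ],
  "roll": [0.171, 0.171, 0.171, 0.171, 0.171, 0.171, 0, 0, 0, 0, 0]
}}

```text
time_s: 8.93
eef_pos: [0.4334, -0.0849, 0.0644]
ee_rot: [-3.139, -0.001, 1.52]
force: [-0.5, -0.7, 0.7]
grip_width: 0.0852
gripper_force: 0.0
```

Emit:
{"fn": "apply_moves", "kwargs": {
  "fingers": [50, 36, 36, 36, 36, 36, 36, 36],
  "slide": [
    [0, 0, 0],
    [0, 0, 0],
    [0, 0, 0],
    [0, 0, 0],
    [0, 0, 0],
    [0, 0, 0],
    [0, 0, 10],
    [0, 0, 10]
  ],
  "roll": [0, 0, 0, 0, 0, 0, 0, 0]
}}

```text
time_s: 9.93
eef_pos: [0.4333, -0.0848, 0.0853]
ee_rot: [-3.14, -0.0, 1.521]
force: [0.5, -0.3, -6.3]
grip_width: 0.0434
gripper_force: 62.0
```

Emit:
{"fn": "apply_moves", "kwargs": {
  "fingers": [36, 36, 36, 36, 36, 36, 36, 36, 36, 36],
  "slide": [
    [0, 0, 40],
    [0, 0, 45],
    [0, 0, 40],
    [30, -4, 0],
    [40, -6, 0],
    [40, -5, 0],
    [34, -3, 0],
    [20, -2, 0],
    [0, 0, 0],
    [0, 0, 0]
  ],
  "roll": [0.006, 0, 0, 0, 0, 0, 0, 0, 0, 0]
}}

```text
time_s: 11.18
eef_pos: [0.5966, -0.1048, 0.2094]
ee_rot: [-3.138, -0.001, 1.527]
force: [-0.5, 0.1, -5.7]
grip_width: 0.0432
gripper_force: 63.7
```

```bash
python3 - <<'E'
from h import *
print(readout.get_state()["eef_pos"],readout.get_state()["ee_rot"])
s=cams.grab_frame("side");t=cams.grab_frame("top")
np.save("s4.npy",s)
o=np.zeros((600,800,3),np.uint8)
o[:600,:480]=cv2.resize(s[160:260,240:320],(480,600),interpolation=cv2.INTER_CUBIC);o[:320,480:]=cv2.resize(t[140:220,250:330],(320,320),interpolation=cv2.INTER_CUBIC)
cv2.imwrite("pics/c4.png",o[:,:,::-1])
E
```

```text
[ 0.59657862 -0.10476575  0.20941045] [-3.13833816e+00 -5.59309283e-04  1.52689737e+00]
```

View pics/c4.png

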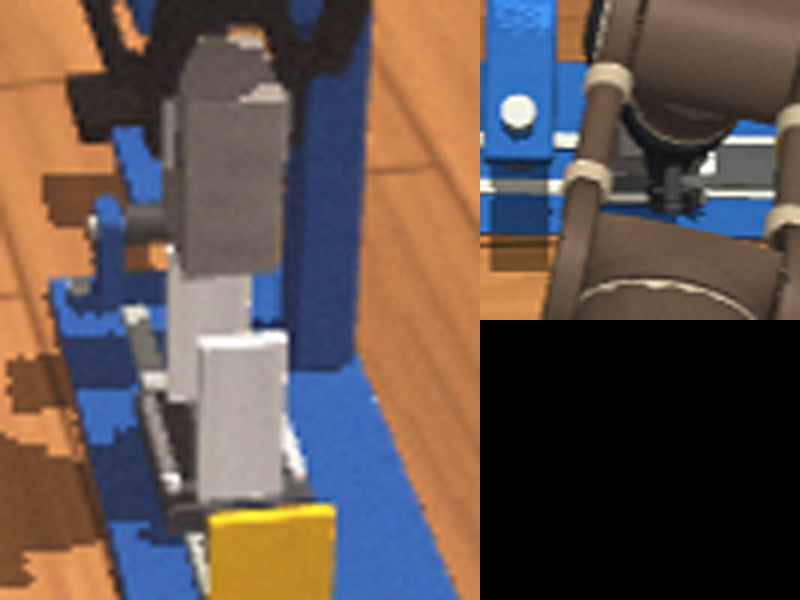

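The near end face of the held stone spans crop (182,103)–(290,98) to (277,272), which is straight and level. The near cheek's top outer edge is at (200,343)–(287,335). I'll compare them by casting rays.

```bash
python3 - <<'E'
from h import *
q=lambda *p:np.array(p)/6+[240,160]-.42
O=np.array([.5987,-.0662]);a=-.0443;R=np.array([[np.cos(a),-np.sin(a)],[np.sin(a),np.cos(a)]])
loc=lambda P:(P[:,:2]-O)@R*1000
print("stone top edge",loc(ray("side",q((182,103),(290,98)),.235)).round(1).tolist())
print("stone bot edge",loc(ray("side",q((182,275),(277,272)),.145)).round(1).tolist())
print("cheek outer top",loc(ray("side",q((200,345),(287,338)),.117)).round(1).tolist())
print("yellow top outer",loc(ray("side",q((211,518),(334,508)),.078)).round(1).tolist())
print("tcp",loc(np.array([[.5966,-.1048,0]])))
E
```

```text
stone top edge [[-25.9, -74.5], [20.7, -77.5]]
stone bot edge [[-24.3, -71.0], [18.3, -75.3]]
cheek outer top [[-18.6, -86.7], [21.2, -87.3]]
yellow top outer [[-27.0, -162.1], [27.1, -163.5]]
tcp [[ -0.38851897 -38.65512971]]
```

Emit:
{"fn": "apply_moves", "kwargs": {
  "fingers": [36, 36, 36, 36, 36, 36, 36, 36],
  "slide": [
    [2, 1, 0],
    [0, 0, -15],
    [0, 0, -20],
    [0, 0, -20],
    [0, 0, -20],
    [0, 0, -15],
    [0, 0, -10],
    [0, 0, 0]
  ],
  "roll": [0, 0, 0, 0, 0, 0, 0, 0]
}}

```text
time_s: 12.28
eef_pos: [0.5996, -0.1043, 0.1091]
ee_rot: [-3.14, 0.0, 1.527]
force: [0.8, -1.9, -7.1]
grip_width: 0.0433
gripper_force: 63.5
```

No contact yet, so I'll carry on gently.

Emit:
{"fn": "apply_moves", "kwargs": {
  "fingers": [36, 36, 36, 36, 36],
  "slide": [
    [0, 0, -6],
    [0, 0, -5],
    [0, 0, -3],
    [0, 0, -1],
    [0, 0, 0]
  ],
  "roll": [0, 0, 0, 0, 0]
}}

```text
time_s: 12.9
eef_pos: [0.6007, -0.1043, 0.0966]
ee_rot: [3.141, 0.0, 1.527]
force: [-3.4, -0.0, 4.4]
grip_width: 0.0436
gripper_force: 64.4
```

Emit:
{"fn": "apply_moves", "kwargs": {
  "fingers": [36, 36],
  "slide": [
    [0, 0, -1],
    [0, 0, 0]
  ],
  "roll": [0, 0]
}}

```text
time_s: 13.15
eef_pos: [0.6007, -0.1043, 0.0966]
ee_rot: [3.141, 0.0, 1.527]
force: [-5.5, 0.1, 10.3]
grip_width: 0.043
gripper_force: 65.1
```

```bash
python3 - <<'E'
from h import *
s=cams.grab_frame("side");np.save("s5.npy",s)
print(readout.get_state()["force"],readout.get_state()["eef_pos"])
cv2.imwrite("pics/c5.png",cv2.resize(s[170:270,240:320],(480,600),interpolation=cv2.INTER_CUBIC)[:,:,::-1])
E
```

```text
[-5.39626795 -0.58891112  9.88937376] [ 0.60064608 -0.10431036  0.09655258]
```

View pics/c5.png

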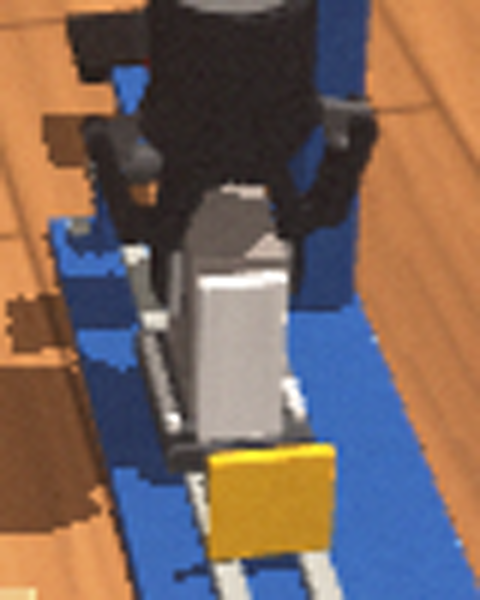

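The stone sits between the cheeks, its top edge at crop y≈265 just above the cheek top at about 275. That fits the 3 mm it should stand proud, so it's on the floor. Release and rise.

Emit:
{"fn": "apply_moves", "kwargs": {
  "fingers": [42, 48, 60, 70, 75, 75, 75, 75, 60, 40, 20, 0],
  "slide": [
    [0, 0, 1],
    [0, 0, 0],
    [0, 0, 0],
    [0, 0, 0],
    [0, 0, 30],
    [0, 0, 40],
    [0, 0, 40],
    [0, -20, 0],
    [0, -45, 0],
    [0, -45, 0],
    [0, -30, 0],
    [0, 0, 0]
  ],
  "roll": [0, 0, 0, 0, 0, 0, 0, 0, 0, 0, 0, 0]
}}

```text
time_s: 14.7
eef_pos: [0.5992, -0.2468, 0.2036]
ee_rot: [-3.14, -0.0, 1.523]
force: [-0.3, 0.3, -0.2]
grip_width: 0.0057
gripper_force: 0.0
```

```bash
python3 - <<'E'
from h import *
s=cams.grab_frame("side");t=cams.grab_frame("top")
print(readout.get_state()["force"],readout.get_state()["eef_pos"])
o=np.zeros((600,800,3),np.uint8)
o[:600,:480]=cv2.resize(s[160:260,240:320],(480,600),interpolation=cv2.INTER_CUBIC);o[:320,480:]=cv2.resize(t[150:214,256:320],(320,320),interpolation=cv2.INTER_CUBIC)
cv2.imwrite("pics/c6.png",o[:,:,::-1])
E
```

```text
[-0.45949453  0.31819263  0.43683214] [ 0.59935695 -0.24414327  0.20374595]
```

View pics/c6.png

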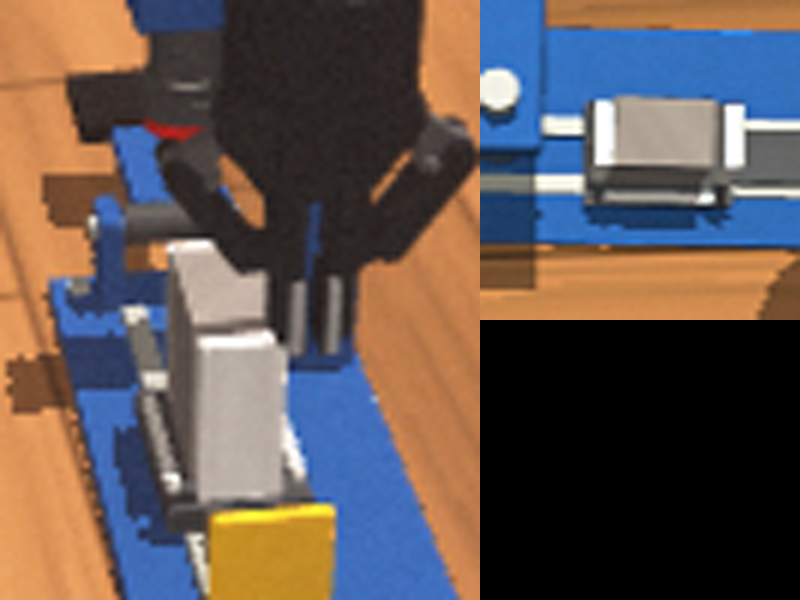

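The stone is centred between the cheeks in the top crop: it spans 615–717 against the cheeks' 593–745. Next I'll come down behind the yellow plate with the fingers closed.

Emit:
{"fn": "apply_moves", "kwargs": {
  "fingers": [0, 0, 0, 0, 0, 0],
  "slide": [
    [-9, -18, 0],
    [0, 0, -40],
    [0, 0, -45],
    [0, 0, -35],
    [0, 0, -11],
    [0, 0, 0]
  ],
  "roll": [0, 0, 0, 0, 0, 0]
}}

```text
time_s: 15.55
eef_pos: [0.5909, -0.262, 0.074]
ee_rot: [-3.141, -0.0, 1.527]
force: [-0.3, -0.2, 0.4]
grip_width: -0.0002
gripper_force: 0.0
```

Emit:
{"fn": "apply_moves", "kwargs": {
  "fingers": [0, 0, 0, 0, 0, 0, 0, 0],
  "slide": [
    [0.3, 6, 0],
    [0.3, 6, 0],
    [0.3, 5, 0],
    [0.2, 4, 0],
    [0.2, 3, 0],
    [0.2, 3, 0],
    [0.2, 3, 0],
    [0.2, 3, 0]
  ],
  "roll": [0, 0, 0, 0, 0, 0, 0, 0]
}}

```text
time_s: 16.55
eef_pos: [0.5929, -0.2329, 0.0744]
ee_rot: [3.141, 0.007, 1.528]
force: [-1.7, -10.5, -2.7]
grip_width: 0.0
gripper_force: 5.1
```

In contact at about 10 N. Continue along the rail.

Emit:
{"fn": "apply_moves", "kwargs": {
  "fingers": [0, 0, 0, 0, 0, 0, 0, 0, 0, 0],
  "slide": [
    [0.2, 4, 0],
    [0.2, 5, 0],
    [0.3, 7, 0],
    [0.3, 8, 0],
    [0.4, 8, 0],
    [0.4, 8, 0],
    [0.4, 8, 0],
    [0.4, 8, 0],
    [0.4, 8, 0],
    [0.4, 8, 0]
  ],
  "roll": [0, 0, 0, 0, 0, 0, 0, 0, 0, 0]
}}

```text
time_s: 17.8
eef_pos: [0.5961, -0.1608, 0.0744]
ee_rot: [-3.142, 0.006, 1.528]
force: [-1.9, -10.6, -1.0]
grip_width: -0.0002
gripper_force: 5.2
```

Emit:
{"fn": "apply_moves", "kwargs": {
  "fingers": [0, 0, 0, 0, 0, 0, 0, 0],
  "slide": [
    [0.2, 4, 0],
    [0.2, 4, 0],
    [0.2, 4, 0],
    [0.2, 4, 0],
    [0.2, 3, 0],
    [0.1, 3, 0],
    [0.1, 2, 0],
    [0.1, 2, 0]
  ],
  "roll": [0, 0, 0, 0, 0, 0, 0, 0]
}}

```text
time_s: 18.8
eef_pos: [0.5973, -0.1347, 0.0743]
ee_rot: [-3.141, 0.006, 1.528]
force: [-2.7, -9.3, -1.0]
grip_width: -0.0001
gripper_force: 5.1
```

Emit:
{"fn": "apply_moves", "kwargs": {
  "fingers": [0, 0, 0, 0, 0],
  "slide": [
    [0.1, 2, 0],
    [0.1, 2, 0],
    [0.1, 2, 0],
    [0.1, 2, 0],
    [0.1, 2, 0]
  ],
  "roll": [0, 0, 0, 0, 0]
}}

```text
time_s: 19.42
eef_pos: [0.5976, -0.1304, 0.0745]
ee_rot: [-3.142, 0.016, 1.532]
force: [-4.9, -29.4, -2.7]
grip_width: -0.0002
gripper_force: 14.7
```

The carriage is home: force climbed to 29 N at y=-0.130, after about 103 mm of travel. Back off and go around the robot side to the pedal.

Emit:
{"fn": "apply_moves", "kwargs": {
  "fingers": [0, 0, 0, 0, 0, 0, 0, 0, 0, 0, 0, 0],
  "slide": [
    [0, -10, 0],
    [0, -20, 0],
    [0, -10, 45],
    [0, 0, 50],
    [0, 0, 50],
    [-40, 0, 0],
    [-50, 0, 0],
    [-50, 10, 0],
    [-10, 50, 0],
    [0, 55, 0],
    [0, 55, 0],
    [0, 55, 0]
  ],
  "roll": [0, 0, 0, 0, 0, 0, 0, 0, 0, 0, 0, 0]
}}

```text
time_s: 20.92
eef_pos: [0.4485, 0.0654, 0.2198]
ee_rot: [3.14, -0.001, 1.526]
force: [0.8, -0.5, -0.5]
grip_width: 0.0001
gripper_force: 0.0
```

Emit:
{"fn": "apply_moves", "kwargs": {
  "fingers": [0, 0, 0, 0, 0, 0, 0, 0],
  "slide": [
    [0, 50, 0],
    [0, 50, 0],
    [20, 15, 0],
    [45, 0, 0],
    [45, 0, 0],
    [40, 0, 0],
    [10, 0, 0],
    [0, 0, 0]
  ],
  "roll": [0, 0, 0, 0, 0, 0, 0, 0]
}}

```text
time_s: 21.92
eef_pos: [0.6079, 0.1787, 0.2188]
ee_rot: [-3.14, 0.0, 1.527]
force: [-0.3, 0.5, 0.5]
grip_width: 0.0
gripper_force: 0.0
```

```bash
python3 - <<'E'
from h import *
s=cams.grab_frame("side");t=cams.grab_frame("top")
print(readout.get_state()["eef_pos"])
o=np.zeros((600,800,3),np.uint8)
o[:600,:480]=cv2.resize(s[140:265,230:330],(480,600),interpolation=cv2.INTER_CUBIC);o[:320,480:]=cv2.resize(t[150:214,256:320],(320,320),interpolation=cv2.INTER_CUBIC)
cv2.imwrite("pics/c7.png",o[:,:,::-1])
E
```

```text
[0.60681658 0.17885531 0.21885861]
```

View pics/c7.png

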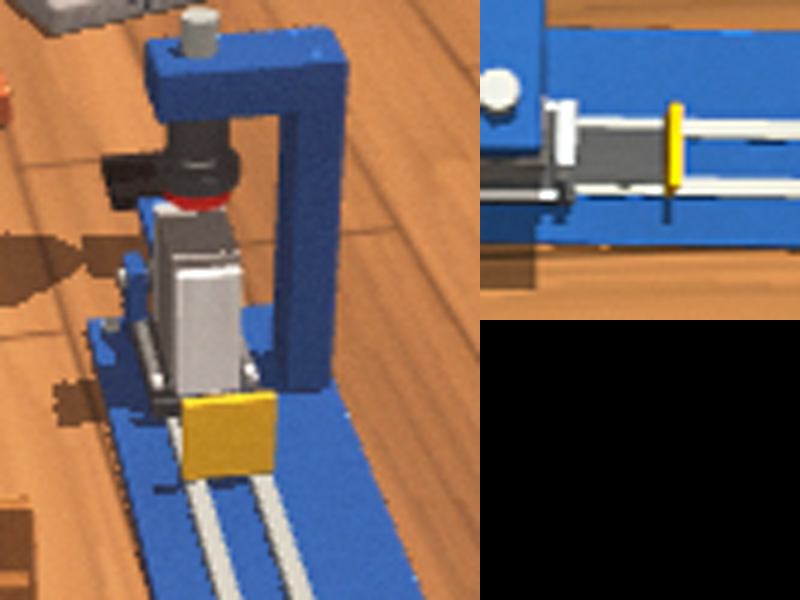

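The carriage is home under the head, with the yellow plate at top px (295,180), about 103 mm further on than before. The stone is upright beneath the red stamp. Next, the pedal.

Emit:
{"fn": "apply_moves", "kwargs": {
  "fingers": [0, 0, 0, 0, 0, 0, 0, 0],
  "slide": [
    [2, -2, -35],
    [0, 0, -40],
    [0, 0, -30],
    [0, 0, -12],
    [0, 0, -5],
    [0, 0, -5],
    [0, 0, -5],
    [0, 0, -5]
  ],
  "roll": [0, 0, 0, 0, 0, 0, 0, 0]
}}

```text
time_s: 23.02
eef_pos: [0.6115, 0.1777, 0.0845]
ee_rot: [3.139, -0.002, 1.526]
force: [-1.6, 0.5, 7.2]
grip_width: -0.0002
gripper_force: 3.6
```

Emit:
{"fn": "apply_moves", "kwargs": {
  "fingers": [0, 0, 0, 0, 0, 0],
  "slide": [
    [0, 0, -5],
    [0, 0, -5],
    [0, 0, -5],
    [0, 0, -4],
    [0, 0, -3],
    [0, 0, 0]
  ],
  "roll": [0, 0, 0, 0, 0, 0]
}}

```text
time_s: 23.78
eef_pos: [0.6116, 0.1768, 0.0634]
ee_rot: [3.14, 0.0, 1.527]
force: [-4.6, -1.0, 12.3]
grip_width: 0.0003
gripper_force: 5.6
```

Emit:
{"fn": "apply_moves", "kwargs": {
  "fingers": [0, 0, 0, 0, 0],
  "slide": [
    [0, 0, -2],
    [0, 0, -2],
    [0, 0, -2],
    [0, 0, -2],
    [0, 0, 0]
  ],
  "roll": [0, 0, 0, 0, 0]
}}

```text
time_s: 24.4
eef_pos: [0.6116, 0.1757, 0.0563]
ee_rot: [3.14, 0.002, 1.528]
force: [-5.9, -4.9, 17.3]
grip_width: -0.0001
gripper_force: 7.3
```

Emit:
{"fn": "apply_moves", "kwargs": {
  "fingers": [0, 0, 0],
  "slide": [
    [0, 0, -2],
    [0, 0, -2],
    [0, 0, 0]
  ],
  "roll": [0, 0, 0]
}}

```text
time_s: 24.78
eef_pos: [0.6118, 0.1755, 0.055]
ee_rot: [3.141, 0.003, 1.528]
force: [-10.5, -6.7, 28.8]
grip_width: -0.0003
gripper_force: 12.9
```

It's at the stop: 29 N after about 37 mm of travel. Hold, then let it up slowly.

Emit:
{"fn": "apply_moves", "kwargs": {
  "fingers": [0, 0, 0, 0, 0, 0, 0, 0, 0, 0],
  "slide": [
    [0, 0, 0],
    [0, 0, 0],
    [0, 0, 0],
    [0, 0, 0],
    [0, 0, 0],
    [0, 0, 0],
    [0, 0, 0],
    [0, 0, 0],
    [0, 0, 0],
    [0, 0, 0]
  ],
  "roll": [0, 0, 0, 0, 0, 0, 0, 0, 0, 0]
}}

```text
time_s: 26.02
eef_pos: [0.6118, 0.1755, 0.0551]
ee_rot: [3.141, 0.003, 1.528]
force: [-9.9, -5.6, 29.1]
grip_width: 0.0001
gripper_force: 12.8
```

```bash
python3 - <<'E'
from h import *
s=cams.grab_frame("side")
print(readout.get_state()["eef_pos"],readout.get_state()["force"])
cv2.imwrite("pics/c8.png",cv2.resize(s[140:265,230:330],(480,600),interpolation=cv2.INTER_CUBIC)[:,:,::-1])
E
```

```text
[0.61177676 0.17557803 0.05507074] [-11.26260109  -5.55000512  28.69760949]
```

View pics/c8.png

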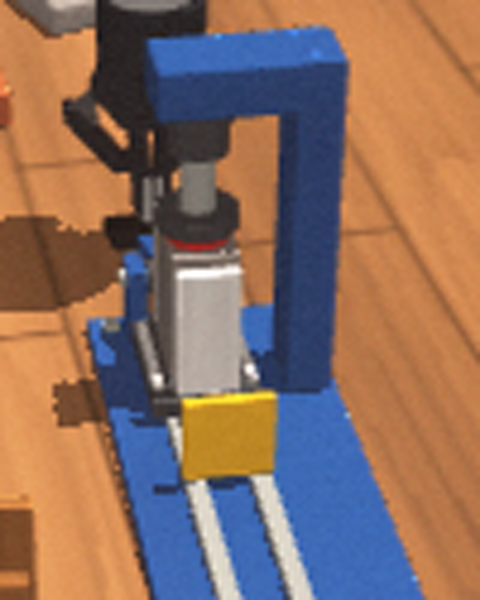

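The head is down and the red stamp rests on the stone (crop (200,245)). Let the pedal up.

Emit:
{"fn": "apply_moves", "kwargs": {
  "fingers": [0, 0, 0, 0, 0, 0, 0, 0, 0, 0, 0, 0],
  "slide": [
    [0, 0, 4],
    [0, 0, 5],
    [0, 0, 6],
    [0, 0, 6],
    [0, 0, 6],
    [0, 0, 6],
    [0, 0, 6],
    [0, 0, 10],
    [0, 0, 30],
    [0, 0, 40],
    [0, 0, 40],
    [0, 0, 0]
  ],
  "roll": [0, 0, 0, 0, 0, 0, 0, 0, 0, 0, 0, 0]
}}

```text
time_s: 27.58
eef_pos: [0.6134, 0.1775, 0.2124]
ee_rot: [3.132, -0.002, 1.527]
force: [0.9, 0.0, 0.0]
grip_width: 0.0001
gripper_force: 0.0
```

Emit:
{"fn": "apply_moves", "kwargs": {
  "fingers": [0, 0, 0, 0],
  "slide": [
    [0, 0, 0],
    [0, 0, 0],
    [0, 0, 0],
    [0, 0, 0]
  ],
  "roll": [0, 0, 0, 0]
}}

```text
time_s: 28.08
eef_pos: [0.6099, 0.1767, 0.2063]
ee_rot: [-3.14, 0.0, 1.527]
force: [0.3, 0.0, 0.4]
grip_width: -0.0
gripper_force: 0.0
```

```bash
python3 - <<'E'
from h import *
s=cams.grab_frame("side");t=cams.grab_frame("top")
o=np.zeros((600,800,3),np.uint8)
o[:600,:480]=cv2.resize(s[140:265,230:330],(480,600),interpolation=cv2.INTER_CUBIC);o[:320,480:]=cv2.resize(t[150:214,256:320],(320,320),interpolation=cv2.INTER_CUBIC)
cv2.imwrite("pics/c9.png",o[:,:,::-1])
E
```

```text
(no output)
```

View pics/c9.png

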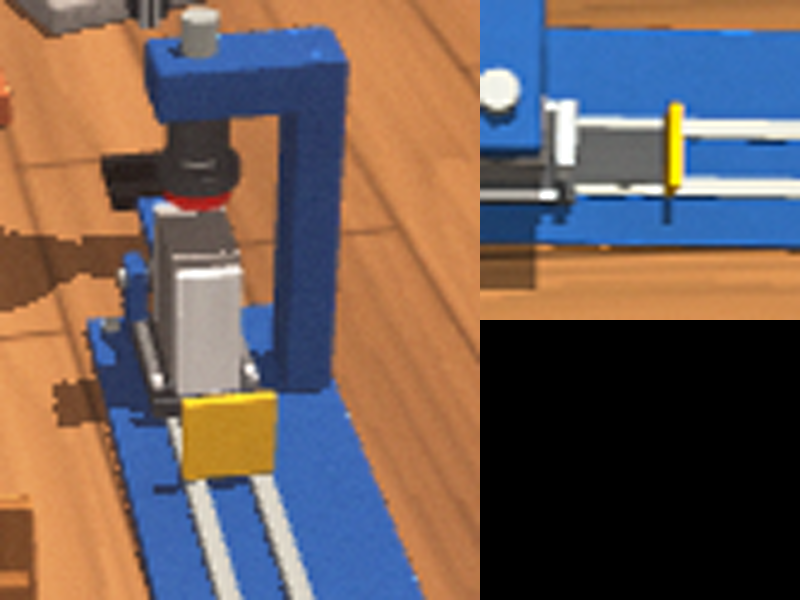

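The pedal and stamp are back up, with the stamp at crop (195,200) as before pressing. The stone and carriage haven't moved and the arm is clear, so I'm handing in.

```bash
python3 -c "
from workcell import manip
print(manip.job_done())"
```

```text
the job is handed in; nothing more can be done
None
```

I carried out every step and handed the job in at about 28 s of the 72 s allowed: the stone is marked, upright and not held on the carriage, which is home against its stop, with the pedal back up; the hand-in returned no verdict.

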